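# Push the stuck cleaning plug out of the filling tube

## Task

The nylon cleaning plug is stuck in the upright steel filling tube on the cleaning stand. Take the push rod from its holder, feel its way down the crooked funnel on top without forcing it against the funnel or the tube, and push the plug gently and steadily through until it drops out of the bottom onto the stand's tray; then put the rod back upright, all the way down in its holder. Leave the bell and the tape where they are.

Things in the scene. Friction and masses are not known exactly. Their poses are not given: they have to be found in the camera images.
- stand: Fixed steel cleaning stand: 110 x 110 mm drip tray, rim 18 mm high, tray floor 3 mm above the worktop; two posts at +-47 mm along its y carry a bridge (60 mm wide along x, top at 70 mm) in which the filling tube is clamped upright, centred over the tray. Origin: middle of the tray at worktop height; x, y along the tray's sides, z up.
- tube_outlet (a point): Middle of the filling tube's open lower end, 44 mm above the worktop, z up. Straight vertical bore of 36 mm diameter from 44 to 92 mm. On one side (stand's +x) a sprung catch, 52 to 66 mm up, presses on the plug with about 8 N; with no plug beside it, it sticks out 2.5 mm into the bore.
- tube_top (a point): Middle of the tube's upper end, 92 mm up. A steel funnel is jammed on it OFF-CENTRE: the funnel's vertical axis stands about 8 mm to one side of the tube's axis, on a different side each time, shown by no listed pose: see or feel it. It sits tight.
- funnel_rim (a point): Point on the TUBE's axis at the height of the funnel's rim, 116 mm (not the funnel's middle, see tube_top). The funnel is a smooth cone from 46 mm diameter at the rim to 16 mm at 100 mm, then a 16 mm straight neck down to 92 mm. A rod coming down off its axis meets the slope and is pushed sideways towards its axis.
- plug: Stuck plug: white nylon cylinder, 34 mm diameter, 24 mm long, about 30 g, in the tube's bore below the funnel. Origin: its centre, 67 to 74 mm up at the start; z: its axis. Sliding it down takes about 3 to 10 N. With its upper end pushed to about 55 mm above the worktop it falls onto the tray, at 48 mm it surely has.
- rod_handle (a point): Centre of the push rod's handle, half-way up it: round, 22 mm diameter, 45 mm high (22.5 mm above and below this point). The rod is one piece of white nylon, about 100 g, upright in its holder at the start. z: along the rod, up.
- push_rod: The push rod; origin: middle of its flat lower end (tip), 127.5 mm below rod_handle. Plain shaft of 12 mm diameter and 100 mm length above it, then a collar of 30 mm diameter, 5 mm high, then the handle. z: up along the rod.
- rod_holder: Fixed white holder block, 64 x 64 x 50 mm, with a vertical hole in the middle of its top: 17 mm diameter, 44 mm deep (floor of the hole 6 mm above the worktop), 3 mm chamfer at the mouth. Origin: middle of its underside, z up.
- order_bell: Loose steel call bell with a black foot, 84 mm diameter, 56 mm high, a bystander; origin under its centre.
- tape_1: Loose roll of tape lying flat, 96 mm diameter, 25 mm high, a bystander; origin under its centre.

How it is judged:
On the way, in this order (a step that is already met when the one before it is completed fails the run):
1. the rod is lifted out of its holder (height (world z) of push_rod above 0.055 m), for 0.1 s.
2. the rod's tip is down in the funnel's neck or the tube and presses on the plug (height (world z) of push_rod below 0.096 m and horizontal distance between push_rod and stand below 0.014 m and contact force between push_rod and plug above 1.5 N), for 0.05 s.
3. the plug is out of the tube's bottom and on the stand's tray while the rod is still in the tube (x of plug in the frame of stand between -0.052 and 0.052 m and y of plug in the frame of stand between -0.052 and 0.052 m and height (world z) of plug below 0.026 m and height (world z) of push_rod below 0.096 m and horizontal distance between push_rod and stand below 0.014 m), for 0.05 s.
At the end, for the whole second after the job is handed in: The plug lies at rest on the stand's tray (its centre within the tray's rim, below 26 mm), and the released rod stands at rest in its holder, within 0.12 rad of upright, its tip within 6 mm of the hole's axis and no more than 10 mm above the worktop (the hole's floor is at 6 mm) (x of plug in the frame of stand between -0.052 and 0.052 m and y of plug in the frame of stand between -0.052 and 0.052 m and height (world z) of plug below 0.026 m and horizontal distance between push_rod and rod_holder below 0.006 m and height (world z) of push_rod below 0.01 m and angle between push_rod's own z axis and vertical below 0.12 rad and linear speed of each of plug, push_rod below 0.02 m/s); the robot touches nothing.
It fails at once if the rod presses on the funnel, the tube or the stand with more than 15 N (contact force between push_rod and stand above 15 N).
It fails at once if the rod presses on the plug with more than 25 N (contact force between push_rod and plug above 25 N).
It fails at once if the bell is shifted by more than 30 mm (distance of order_bell from where it was at the start of the episode above 0.03 m).
It fails at once if the tape is shifted by more than 30 mm (distance of tape_1 from where it was at the start of the episode above 0.03 m).
It also fails if it takes over 72 s, if anything falls off the work surface, if the arm or the gripper's body presses on something with over 40 N, if the wrist force passes 120 N, or if a joint passes its speed limit or range.

## Robot

A 6-joint arm with a two-finger parallel gripper is mounted at the origin on a cart in front of the work surface, level with it; the furniture and walls round the work are solid. World frame = base frame: x ahead of the robot, y to its left, z up, the work surface at z = 0. Lengths are in m, angles in rad, forces in N, time in s.
With the tool pointing down it reaches from about 0.375 to 0.925 m from the base axis. Payload 5.7 kg.
Tool frame: the origin (TCP) lies midway between the tips of the shut fingers; the grasp point (between the pads) lies 19 mm behind it; x points along the fingers, y is the direction in which the jaws open and shut, and the axes are right-handed (so a half turn about x gives the same grasp; the last joint's range is limited). The gripper opens to 85 mm and grips with 20 to 120 N. Pads are 22 mm wide; open, the fingers measure 114 mm over their backs; the gripper's body (76 mm by 85 mm) begins 54 mm behind the grasp point. The pads swing forward as they close: fully open they stand 13 mm farther back than shut.
Start: joints at [-1.367, 0.359, 1.51, -0, 1.272, -0.115], TCP at [0.188, -0.57, 0.231] pointing down, gripper open.
Joint ranges: [-2.97, 2.97], [-1.01, 2.36], [0.21, 2.38], [-0.96, 4.11], [0.2, 2.71], [-2.98, 2.98]. Speed limits (rad/s): [2.39, 2.39, 3.14, 3.14, 3.14, 3.14].

## Interface

Orientations are given as [roll, pitch, yaw] about the fixed x, y, z axes, in that order (R = Rz(yaw) Ry(pitch) Rx(roll)).
In Python, from workcell import monitor, imaging, bot gives the robot as it stands.
- The arm moves only by the tool arm_command, never from a script. Its arguments are lists of equal length, an entry for each row: "translation": the shift along the world's x, y, z in cm, a list of three; "twist": the turn about the world's z in degrees. In form: {"translation": [[x, y, z], ...], "twist": [twist, ...]}. A call has 1 to 8 rows; each row shifts and turns the pose as measured when the row begins; what a row does not reach is not made up. A row lasts 1/12 s, in which the tool goes at most 41.7 mm and 7.16 degrees, less where a joint would pass 70% of its speed; a pose out of reach is approached as far as the arm can. A call is refused whole if a number of a shift passes 4.17 or a number of a turn 7.16, either way. A call with a gripper value outside its range is refused whole. "jaw" is the finger opening in cm, from 0 to 8.54, set as the call begins (left out, the last holds). The fingers move at their own pace and stop on an object; "grip_force" is the grip in N (left out, the last holds). Time passes only in rows, so rows that do not move let the fingers close. It gives the time, the measured TCP pose, the force and the opening at its end, in the units of the state.
- monitor.read_state(): the state, without advancing time (a new reading comes with each control period).
- imaging.read_camera(name): name is "scene" or "top" or "wrist"; returns a dict with "img" (480x640x3 uint8, red, green, blue), "camera_matrix" (3x3 intrinsics, pixels), "extrinsics" (4x4, takes a point from world to camera coordinates). Camera axes: x right, y up, looking along -z (the intrinsics and any distortion apply to the point x, -y, -z); pixel columns grow to the right and rows downward; lengths in m; the calibration is good to about 2 mm. A picture is of the moment at which its call begins. There is no depth.
- bot.sign_off(): hands the job in, once; it reports no verdict.
The state is a dict: "t": time; "joint_pos": joint angles; "qd": joint speeds; "joint_efforts": joint torques, N m; "eef_pos": TCP position; "eef_rot": TCP orientation; "contact_force": force on the tool from outside, world axes, zero at the start; "ft_torque": the same for the moment, N m; "grip_width": finger opening in m.
Only numpy, scipy, OpenCV 4.12 (cv2) and the standard library are available. Lean on these libraries where they do the work, as an engineer would, in place of code of your own. Each camera call takes 0.05 s, during which the arm holds its last target. There are 200 camera calls.

## Working session

There is one attempt and no reset: what is moved stays moved. The work goes in short steps, Python scripts to look and compute and a tool call to move; the robot and the scene stay as the last step left them, time stands still between calls to the robot, and variables do not carry over. Pictures are saved under pics/ and viewed, about 8 in all and at most 12, crops included, and the job is handed in when it is done.

Besides the shell and the picture viewer there is one more tool, called after "Emit:" in YAML: its name, and indented under it one key for each argument. arm_command: Moves the arm, as the interface text tells. Its arguments: {"type":"object","properties":{"translation":{"type":"array"},"twist":{"type":"array"},"jaw":{"type":"number"},"grip_force":{"type":"number"}},"required":["translation","twist"]}

```bash
mkdir -p pics; cat > h.py <<'E'
import numpy as np, cv2
from workcell import monitor, imaging, bot
def cam(n):
    d=imaging.read_camera(n); return d["img"],np.array(d["camera_matrix"]),np.array(d["extrinsics"])
def ray(px,K,E,z):
    """pixel -> world point on plane z"""
    d=np.array([(px[0]-K[0,2])/K[0,0],-(px[1]-K[1,2])/K[1,1],-1.])
    R,t=E[:3,:3],E[:3,3]; c=-R.T@t; w=R.T@d
    return c+w*(z-c[2])/w[2]
def proj(p,K,E):
    q=E[:3,:3]@np.array(p)+E[:3,3]
    return K[0,0]*q[0]/-q[2]+K[0,2], K[1,1]*-q[1]/-q[2]+K[1,2]
def save(n,img): cv2.imwrite("pics/"+n+".png",img[:,:,::-1])
E
python3 - <<'E'
from h import *
a,K,E=cam("top"); save("top1",a); np.savez("top1",a=a,K=K,E=E)
print(K,E)
b,K2,E2=cam("scene"); save("scene1",b); np.savez("scene1",a=b,K=K2,E=E2); print(K2,E2)
print(monitor.read_state())
E
```

```text
[[604.7650802    0.         312.4152138 ]
 [  0.         604.7650802  244.83831066]
 [  0.           0.           1.        ]] [[-0.02858501 -0.99955803 -0.008163   -0.13457737]
 [ 0.99622039 -0.02915776  0.08182147 -0.52861641]
 [-0.08202333 -0.00579328  0.99661357 -0.90801042]
 [ 0.          0.          0.          1.        ]]
[[444.84043094   0.         316.00483907]
 [  0.         444.84043094 234.99187763]
 [  0.           0.           1.        ]] [[ 0.57258968 -0.81980968 -0.00728994 -0.4170245 ]
 [ 0.42707109  0.29067073  0.85622474 -0.26888745]
 [-0.69982236 -0.49337878  0.51655207 -0.6155398 ]
 [ 0.          0.          0.          1.        ]]
{'t': 0.1, 'joint_pos': array([-1.36708885e+00,  3.59442861e-01,  1.51133544e+00,  2.36708967e-05,
        1.27246720e+00, -1.15109366e-01]), 'qd': array([-0.00301886, -0.00213177, -0.0030786 ,  0.00091537, -0.00018684,
       -0.00015116]), 'joint_efforts': array([-1.24877370e-03, -5.28652918e+01, -2.79351604e+01, -2.51523124e-04,
        5.01384537e-03,  3.46858133e-05]), 'eef_pos': array([ 0.18793819, -0.56916924,  0.23052746]), 'eef_rot': array([-1.69958656,  1.56914332,  1.76081597]), 'contact_force': array([-0.51085925, -0.45417214, -0.38589258]), 'ft_torque': array([ 0.01125297, -0.01493998,  0.02247204]), 'grip_width': 0.08555010188306252}
```

View pics/top1.png

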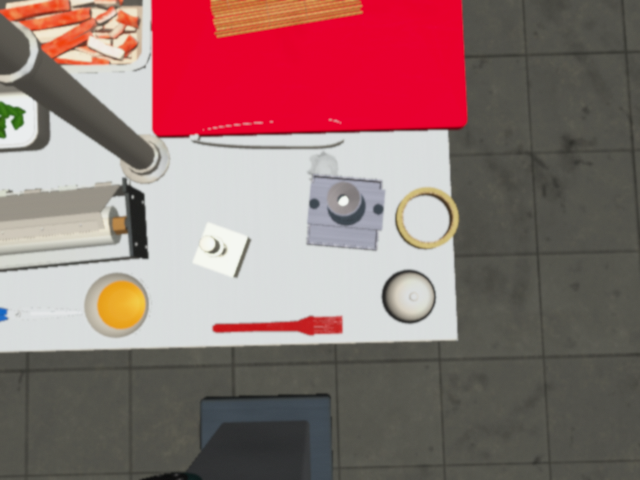

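View pics/scene1.png

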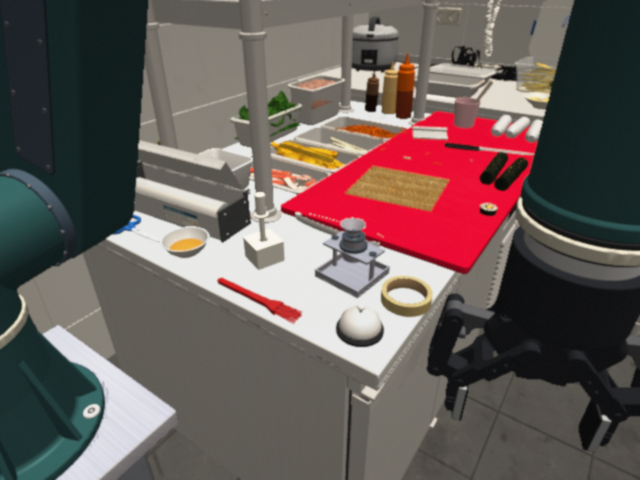

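Top view: holder at about (221,249) with the rod's handle top at (210,243); stand at (345,213) with funnel at (346,201) and the white plug seen through its neck at (343,200); tape (428,217), bell (409,296). A shelf post is at (155,160), left of the holder.

```bash
python3 - <<'E'
from h import *
d=np.load("top1.npz"); a,K,E=d["a"],d["K"],d["E"]
c=cv2.resize(a[150:290,180:400],None,fx=3.6,fy=3.6,interpolation=cv2.INTER_CUBIC); save("crop1",c)
for n,px,z in [("handle top",(210,243),.156),("holder",(222,249),.05),("stand",(345,213),.07),("funnel rim",(346,201),.116),("neck",(343,200),.1),("bell",(409,296),.03),("tape",(428,217),.025)]:
    print(n,ray(px,K,E,z).round(4))
E
```

```text
handle top [ 0.5198 -0.0161  0.156 ]
holder [ 0.5198 -0.0152  0.05  ]
stand [ 0.5657 -0.199   0.07  ]
funnel rim [ 0.5763 -0.1987  0.116 ]
neck [ 0.5803 -0.1953  0.1   ]
bell [ 0.4421 -0.2933  0.03  ]
tape [ 0.5618 -0.3282  0.025 ]
```

View pics/crop1.png

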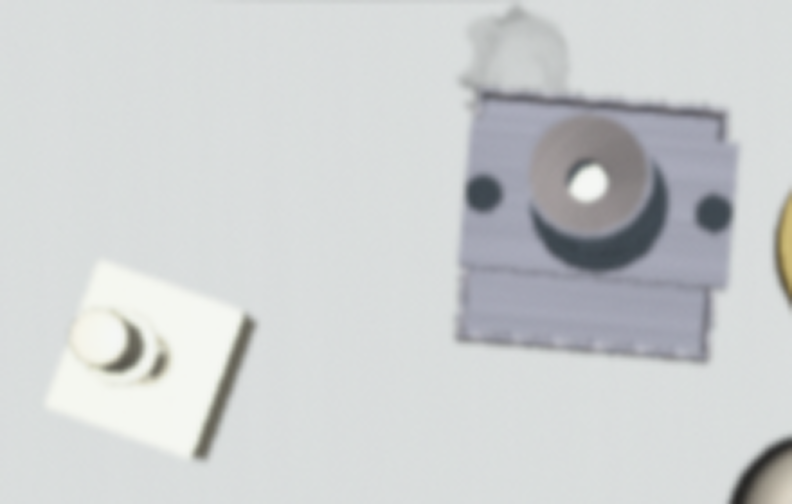

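The crop shows bridge post tops at (483,193) and (713,213), funnel rim centred (591,176), neck (587,183), holder top corners (101,260),(247,317),(195,460),(45,406), handle top (102,337).

```bash
python3 - <<'E'
from h import *
from scipy.spatial.transform import Rotation as Ro
d=np.load("top1.npz"); K,E=d["K"],d["E"]
f=lambda p:(p[0]/3.6+180-.36,p[1]/3.6+150-.36)
for n,px,z in [("handle",(102,337),.156),("holder",(147,361),.05),("p1",(483,193),.07),("p2",(713,213),.07),("tube",(598,203),.07),("rim",(591,176),.116),("neck",(587,183),.096)]:
    print(n,ray(f(px),K,E,z).round(4))
R=Ro.from_euler("xyz",monitor.read_state()["eef_rot"]).as_matrix(); print(R.round(3))
E
```

```text
handle [ 0.5195 -0.0134  0.156 ]
holder [ 0.5185 -0.0129  0.05  ]
p1 [ 0.5815 -0.1539  0.07  ]
p2 [ 0.5705 -0.2469  0.07  ]
tube [ 0.576  -0.2004  0.07  ]
rim [ 0.5798 -0.1957  0.116 ]
neck [ 0.5803 -0.195   0.096 ]
[[-0.     0.313 -0.95 ]
 [ 0.002 -0.95  -0.313]
 [-1.    -0.002 -0.   ]]
```

Emit:
arm_command:
  translation:
    - [2.07,3.46,0]
    - [2.07,3.46,0]
    - [2.07,3.46,0]
    - [2.07,3.46,0]
    - [2.07,3.46,0]
    - [2.07,3.46,0]
    - [2.07,3.46,0]
    - [2.07,3.46,0]
  twist: [0,0,0,0,0,0,0,0]
  jaw: 8.5

```text
t: 0.77
eef_pos: [0.3519, -0.2891, 0.2273]
eef_rot: [-0.414, 1.568, 3.034]
contact_force: [1.0, -0.9, -1.1]
grip_width: 0.085
```

Emit:
arm_command:
  translation:
    - [2.1,3.46,-0.2]
    - [2.1,3.46,0]
    - [2.1,3.46,0]
    - [2.1,3.46,0]
    - [2.1,3.46,0]
    - [2.1,3.46,0]
    - [2.1,3.46,0]
    - [1.5,2.5,0]
  twist: [0,0,0,0,0,0,0,0]

```text
t: 1.43
eef_pos: [0.5146, -0.0089, 0.2243]
eef_rot: [-0.637, 1.566, 2.811]
contact_force: [0.7, -1.1, 0.9]
grip_width: 0.085
```

```bash
python3 - <<'E'
from h import *
b,K,E=cam("wrist"); s=monitor.read_state(); np.savez("w1",a=b,K=K,E=E); save("w1",b); print(s["eef_pos"],s["contact_force"])
print("handle px",proj([.5195,-.0134,.156],K,E))
E
```

```text
[ 0.51712796 -0.00533856  0.22443646] [3.15243811 3.19905405 0.35346576]
handle px (np.float64(332.8851269430901), np.float64(250.30182428583325))
```

View pics/w1.png

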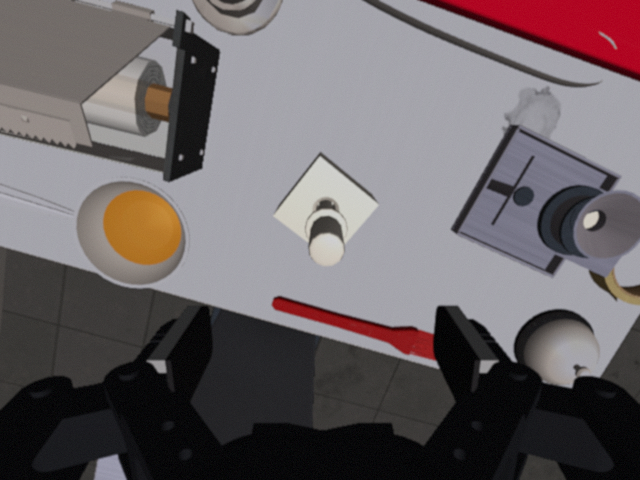

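Wrist view: handle top at (326,249), holder block top centred (326,213), funnel neck at (592,220).

```bash
python3 - <<'E'
from h import *
b,K,E=cam("wrist"); s=monitor.read_state(); save("w2",b); print(s["eef_pos"])
g=b.astype(int); m=((g.min(2)>185)&(g[:,:,2]>190)).astype(np.uint8)
x0,y0=300,225
sub=cv2.cvtColor(b,cv2.COLOR_RGB2GRAY)[225:275,295:360]
c=cv2.HoughCircles(cv2.medianBlur(sub,3),cv2.HOUGH_GRADIENT,1.2,50,param1=80,param2=12,minRadius=14,maxRadius=22)
print(c)
if c is not None:
    p=c[0,0,:2]+[295,225]; print(p,ray(p,K,E,.156))
w=np.load("w1.npz"); print(ray((326,249),w["K"],w["E"],.156),ray((326,213),w["K"],w["E"],.05), ray((592,220),w["K"],w["E"],.098))
E
```

```text
[ 0.51547935 -0.0080509   0.22422896]
[[[36.600002 29.400002 16.880001]]]
[331.60000229 254.40000153] [ 0.51956348 -0.00969363  0.156     ]
[ 0.51905547 -0.00933567  0.156     ] [ 0.51599424 -0.01101477  0.05      ] [ 0.57954525 -0.19235265  0.098     ]
```

Emit:
arm_command:
  translation:
    - [0.35,-0.3,-1.8]
    - [0,0,-1.8]
    - [0,0,-1.8]
    - [0,0,-1.8]
    - [0,0,-1.5]
    - [0,0,-1.0]
    - [0,0,-0.4]
    - [0,0,0]
  twist: [0,0,0,0,0,0,0,0]

```text
t: 2.2
eef_pos: [0.5156, -0.0138, 0.1183]
eef_rot: [-0.257, 1.564, -3.085]
contact_force: [-0.1, 0.1, 0.1]
grip_width: 0.0848
```

```bash
python3 - <<'E'
from h import *
s=monitor.read_state(); print(s["eef_pos"],s["contact_force"],s["qd"].round(3))
E
```

```text
[ 0.51561936 -0.013808    0.11826635] [-0.09643862  0.10029847  0.05866378] [-0.015  0.002  0.011 -0.004  0.005 -0.007]
```

Emit:
arm_command:
  translation:
    - [0.35,0.25,0.0]
    - [0,0,0]
  twist: [0,0]

```text
t: 2.37
eef_pos: [0.5189, -0.0121, 0.1186]
eef_rot: [-0.249, 1.563, -3.078]
contact_force: [-0.4, 0.4, 0.5]
grip_width: 0.0849
```

Emit:
arm_command:
  translation:
    - [0,0,0]
    - [0,0,0]
    - [0,0,0]
    - [0,0,0]
    - [0,0,0]
    - [0,0,0]
    - [0,0,0]
    - [0,0,0]
  twist: [0,0,0,0,0,0,0,0]
  jaw: 1.5
  grip_force: 30

```text
t: 3.03
eef_pos: [0.5212, -0.0124, 0.1217]
eef_rot: [0.386, 1.568, -2.442]
contact_force: [0.9, -0.0, -1.2]
grip_width: 0.0207
```

Emit:
arm_command:
  translation:
    - [0,0,0]
    - [0,0,1.0]
    - [0,0,1.0]
    - [0,0,1.5]
    - [0,0,2.0]
    - [0,0,2.0]
    - [0,0,2.0]
    - [0,0,2]
  twist: [0,0,0,0,0,0,0,0]
  grip_force: 40

```text
t: 3.7
eef_pos: [0.5171, -0.0116, 0.2415]
eef_rot: [-0.33, 1.56, 3.124]
contact_force: [-0.2, -0.0, -0.8]
grip_width: 0.0208
```

Emit:
arm_command:
  translation:
    - [0,0,1.5]
    - [0,0,1]
    - [0,0,0.7]
    - [0,0,0]
  twist: [0,0,0,0]

```text
t: 4.03
eef_pos: [0.5195, -0.0119, 0.2846]
eef_rot: [2.077, 1.568, -0.752]
contact_force: [0.4, 1.2, -0.2]
grip_width: 0.0209
```

```bash
python3 - <<'E'
from h import *
s=monitor.read_state(); print(s["eef_pos"],s["eef_rot"],s["contact_force"],s["grip_width"])
E
```

```text
[ 0.51952398 -0.01190432  0.28455948] [ 2.07670375  1.56820362 -0.75166482] [ 0.39724141  1.1990889  -0.24089623] 0.02091615246254865
```

Emit:
arm_command:
  translation:
    - [0.76,-2.3,0]
    - [0.76,-2.3,0]
    - [0.76,-2.3,0]
    - [0.76,-2.3,0]
    - [0.76,-2.3,-0.3]
    - [0.76,-2.3,-0.5]
    - [0.76,-2.3,-0.5]
    - [0.76,-2.1,-0.5]
  twist: [0,0,0,0,0,0,0,0]

```text
t: 4.7
eef_pos: [0.5783, -0.1959, 0.266]
eef_rot: [-1.683, 1.569, 1.779]
contact_force: [0.5, 0.3, -0.7]
grip_width: 0.0208
```

Emit:
arm_command:
  translation:
    - [0,0,0]
    - [0,0,0]
  twist: [0,0]

```text
t: 4.87
eef_pos: [0.5783, -0.2002, 0.2631]
eef_rot: [-0.822, 1.567, 2.635]
contact_force: [0.3, 0.6, -0.0]
grip_width: 0.0206
```

```bash
python3 - <<'E'
from h import *
b,K,E=cam("wrist"); c,K2,E2=cam("scene"); s=monitor.read_state(); print(s["eef_pos"],s["contact_force"])
np.savez("w3",a=b,K=K,E=E); np.savez("s3",a=c,K=K2,E=E2)
u,v=map(int,proj([.58,-.195,.14],K2,E2)); print(u,v)
cr=cv2.resize(c[v-75:v+75,u-100:u+100],None,fx=3,fy=3,interpolation=cv2.INTER_CUBIC)
save("both3",np.vstack([cv2.resize(cr,(400,300)),cv2.resize(b,(400,300))]));save("w3",b); save("s3",cr)
E
```

```text
[ 0.57812773 -0.19934974  0.26339349] [-0.56873511  1.55742439 -0.83552106]
354 213
```

View pics/both3.png

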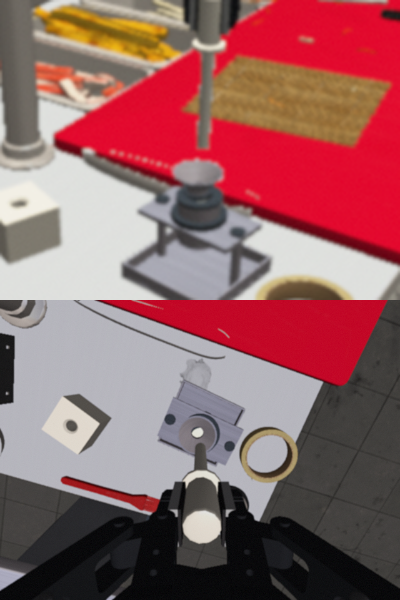

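Scene shows the rod upright just above the funnel; the wrist view shows shaft running up to near the neck (197,433 in this composite). I need crops at full resolution to measure the tip against the neck.

```bash
python3 - <<'E'
from h import *
a=np.load("w3.npz")["a"][180:300,240:400]; c=np.load("s3.npz")["a"][180:300,274:434]
save("c3",np.hstack([cv2.resize(i,(400,300),interpolation=cv2.INTER_CUBIC) for i in (a,c)]))
E
```

```text
(no output)
```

View pics/c3.png

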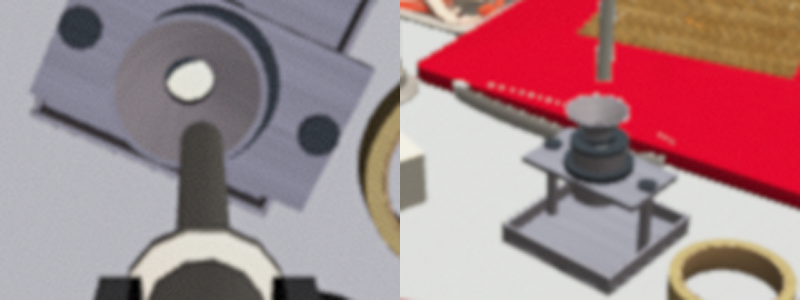

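```bash
python3 - <<'E'
from h import *
w=np.load("w3.npz"); s=np.load("s3.npz")
W=lambda p:(240+p[0]/2.5-.3,180+p[1]/2.5-.3); S=lambda p:(274+(p[0]-400)/2.5-.3,180+p[1]/2.5-.3)
for n,d,p,z in [("w tip",w,W((203,140)),.1477),("w rim",w,W((188,90)),.116),("w neck",w,W((190,80)),.098),("w p1",w,W((80,27)),.07),("w p2",w,W((319,135)),.07),("s tip",s,S((605,79)),.1477),("s rim",s,S((597,112)),.116)]:
    print(n,ray(p,d["K"],d["E"],z).round(4))
print(monitor.read_state()["eef_pos"])
E
```

```text
w tip [ 0.5761 -0.1993  0.1477]
w rim [ 0.5811 -0.1925  0.116 ]
w neck [ 0.5803 -0.1931  0.098 ]
w p1 [ 0.5802 -0.1517  0.07  ]
w p2 [ 0.569  -0.2456  0.07  ]
s tip [ 0.5749 -0.2002  0.1477]
s rim [ 0.5764 -0.1935  0.116 ]
[ 0.57812773 -0.19934974  0.26339349]
```

Emit:
arm_command:
  translation:
    - [0.35,0.65,0]
    - [0,0,0]
    - [0,0,-0.5]
    - [0,0,-0.5]
    - [0,0,-0.5]
    - [0,0,-0.5]
    - [0,0,0]
    - [0,0,0]
  twist: [0,0,0,0,0,0,0,0]

```text
t: 5.63
eef_pos: [0.5808, -0.1866, 0.2421]
eef_rot: [-1.032, 1.566, 2.433]
contact_force: [-0.2, -0.2, -0.8]
grip_width: 0.0211
```

```bash
python3 - <<'E'
from h import *
b,K,E=cam("wrist"); c,K2,E2=cam("scene"); s=monitor.read_state(); print(s["eef_pos"],s["contact_force"])
np.savez("w4",a=b,K=K,E=E); np.savez("s4",a=c,K=K2,E=E2)
save("c4",np.hstack([cv2.resize(i,(400,300),interpolation=cv2.INTER_CUBIC) for i in (b[180:300,240:400],c[180:300,274:434])]))
E
```

```text
[ 0.58084954 -0.1867655   0.24232378] [ 0.77786856  0.3015123  -1.16277668]
```

View pics/c4.png

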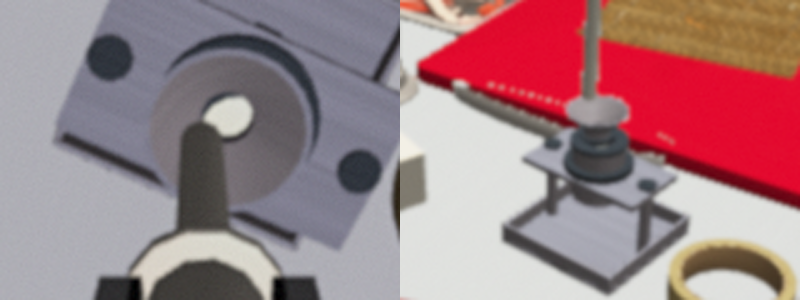

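Emit:
arm_command:
  translation:
    - [0,-0.3,0]
    - [0,-0.2,0]
    - [0,0,0]
    - [0,0,0]
  twist: [0,0,0,0]

```text
t: 6.07
eef_pos: [0.5813, -0.193, 0.243]
eef_rot: [-1.108, 1.568, 2.356]
contact_force: [0.3, -0.1, -2.1]
grip_width: 0.0211
```

```bash
python3 - <<'E'
from h import *
w=np.load("w4.npz"); s=np.load("s4.npz")
W=lambda p:(240+p[0]/2.5-.3,180+p[1]/2.5-.3); S=lambda p:(274+(p[0]-400)/2.5-.3,180+p[1]/2.5-.3)
t=ray(W((200,142)),w["K"],w["E"],.1265);r=ray(W((228,130)),w["K"],w["E"],.116);n=ray(W((229,117)),w["K"],w["E"],.097)
print(t,r,n,"need TCP",np.array([.58085,-.18677])+(r-t)[:2])
s=monitor.read_state(); print(s["eef_pos"],s["contact_force"])
E
```

```text
[ 0.57778175 -0.18501781  0.1265    ] [ 0.58083537 -0.19251192  0.116     ] [ 0.57988981 -0.19350995  0.097     ] need TCP [ 0.58390363 -0.19426411]
[ 0.5813476  -0.19304463  0.24302296] [ 0.25638705 -0.12371423 -2.13976805]
```

Emit:
arm_command:
  translation:
    - [0.13,-0.05,-0.2]
    - [0,0,-0.2]
    - [0,0,-0.2]
    - [0,0,-0.2]
    - [0,0,-0.2]
    - [0,0,-0.2]
    - [0,0,-0.1]
    - [0,0,0]
  twist: [0,0,0,0,0,0,0,0]

```text
t: 6.73
eef_pos: [0.5827, -0.1937, 0.2286]
eef_rot: [-1.131, 1.568, 2.332]
contact_force: [0.7, -0.3, 0.1]
grip_width: 0.0211
```

Emit:
arm_command:
  translation:
    - [0,0,0]
  twist: [0]

```text
t: 6.82
eef_pos: [0.5827, -0.1937, 0.2284]
eef_rot: [-1.103, 1.567, 2.36]
contact_force: [0.2, -0.3, -1.9]
grip_width: 0.0209
```

Emit:
arm_command:
  translation:
    - [0,0,-0.12]
    - [0,0,-0.12]
    - [0,0,-0.12]
    - [0,0,-0.12]
    - [0,0,-0.12]
    - [0,0,-0.12]
  twist: [0,0,0,0,0,0]

```text
t: 7.32
eef_pos: [0.583, -0.1938, 0.2211]
eef_rot: [-1.251, 1.568, 2.213]
contact_force: [0.2, -0.4, -1.3]
grip_width: 0.0209
```

Emit:
arm_command:
  translation:
    - [0,0,-0.12]
    - [0,0,-0.1]
  twist: [0,0]

```text
t: 7.48
eef_pos: [0.583, -0.1938, 0.2186]
eef_rot: [-1.239, 1.568, 2.224]
contact_force: [-0.0, 0.6, -0.4]
grip_width: 0.0209
```

Emit:
arm_command:
  translation:
    - [0,0,-0.1]
    - [0,0,-0.1]
  twist: [0,0]

```text
t: 7.65
eef_pos: [0.583, -0.1937, 0.2163]
eef_rot: [-1.234, 1.568, 2.229]
contact_force: [-0.1, -0.8, -1.3]
grip_width: 0.0212
```

Emit:
arm_command:
  translation:
    - [0,0,-0.1]
    - [0,0,-0.05]
  twist: [0,0]

```text
t: 7.82
eef_pos: [0.5829, -0.1937, 0.2145]
eef_rot: [-1.196, 1.568, 2.267]
contact_force: [-0.7, 0.5, -1.0]
grip_width: 0.0209
```

Emit:
arm_command:
  translation:
    - [0,0,-0.1]
    - [0,0,-0.05]
  twist: [0,0]

```text
t: 7.98
eef_pos: [0.5829, -0.1937, 0.2129]
eef_rot: [-1.196, 1.568, 2.268]
contact_force: [0.3, 0.7, -1.1]
grip_width: 0.0212
```

Emit:
arm_command:
  translation:
    - [0,0,-0.1]
    - [0,0,-0.05]
  twist: [0,0]

```text
t: 8.15
eef_pos: [0.5829, -0.1938, 0.2113]
eef_rot: [-1.211, 1.568, 2.252]
contact_force: [0.1, -0.6, -0.2]
grip_width: 0.021
```

Emit:
arm_command:
  translation:
    - [0,0,-0.1]
    - [0,0,-0.05]
  twist: [0,0]

```text
t: 8.32
eef_pos: [0.583, -0.1938, 0.2096]
eef_rot: [-1.226, 1.568, 2.237]
contact_force: [-0.0, 0.3, -1.2]
grip_width: 0.0211
```

Emit:
arm_command:
  translation:
    - [0,0,-0.1]
    - [0,0,-0.1]
    - [0,0,-0.1]
  twist: [0,0,0]

```text
t: 8.57
eef_pos: [0.5831, -0.1938, 0.2065]
eef_rot: [-1.29, 1.569, 2.174]
contact_force: [0.2, -0.6, -1.1]
grip_width: 0.0209
```

Emit:
arm_command:
  translation:
    - [0,0,-0.1]
    - [0,0,-0.1]
    - [0,0,-0.1]
  twist: [0,0,0]

```text
t: 8.82
eef_pos: [0.5831, -0.1938, 0.2031]
eef_rot: [-1.261, 1.569, 2.202]
contact_force: [-0.2, -0.5, -1.2]
grip_width: 0.0211
```

Emit:
arm_command:
  translation:
    - [0,0,-0.1]
    - [0,0,-0.05]
  twist: [0,0]

```text
t: 8.98
eef_pos: [0.583, -0.1937, 0.2013]
eef_rot: [-1.227, 1.568, 2.236]
contact_force: [0.9, -0.7, -1.0]
grip_width: 0.0207
```

Emit:
arm_command:
  translation:
    - [0,0,-0.1]
    - [0,0,-0.05]
  twist: [0,0]

```text
t: 9.15
eef_pos: [0.583, -0.1938, 0.1996]
eef_rot: [-1.233, 1.568, 2.23]
contact_force: [-0.4, 1.0, -0.9]
grip_width: 0.0209
```

Emit:
arm_command:
  translation:
    - [0,0,-0.1]
    - [0,0,-0.05]
  twist: [0,0]

```text
t: 9.32
eef_pos: [0.583, -0.1938, 0.1979]
eef_rot: [-1.227, 1.568, 2.236]
contact_force: [0.8, 1.1, -1.1]
grip_width: 0.0211
```

Emit:
arm_command:
  translation:
    - [0,0,-0.1]
    - [0,0,-0.05]
  twist: [0,0]

```text
t: 9.48
eef_pos: [0.5831, -0.1938, 0.1964]
eef_rot: [-1.29, 1.568, 2.173]
contact_force: [0.1, -0.4, 2.1]
grip_width: 0.0206
```

Emit:
arm_command:
  translation:
    - [0,0,-0.1]
    - [0,0,-0.05]
  twist: [0,0]

```text
t: 9.65
eef_pos: [0.5837, -0.1938, 0.1958]
eef_rot: [-1.978, 1.569, 1.485]
contact_force: [-1.6, 0.6, 3.4]
grip_width: 0.0212
```

Emit:
arm_command:
  translation:
    - [0,0,-0.1]
    - [0,0,-0.05]
  twist: [0,0]

```text
t: 9.82
eef_pos: [0.5841, -0.1937, 0.1953]
eef_rot: [-2.589, 1.569, 0.874]
contact_force: [-0.3, -0.2, 3.6]
grip_width: 0.0213
```

Emit:
arm_command:
  translation:
    - [-0.05,0,-0.15]
    - [0,0,-0.15]
  twist: [0,0]

```text
t: 9.98
eef_pos: [0.5846, -0.1935, 0.1941]
eef_rot: [-3.101, 1.566, 0.362]
contact_force: [-1.8, 2.5, 13.6]
grip_width: 0.021
```

Emit:
arm_command:
  translation:
    - [-0.03,0,-0.15]
    - [0,0,-0.15]
  twist: [0,0]

```text
t: 10.15
eef_pos: [0.5851, -0.1934, 0.194]
eef_rot: [3.002, 1.564, 0.182]
contact_force: [-3.1, 2.6, 11.9]
grip_width: 0.021
```

Emit:
arm_command:
  translation:
    - [0,0,-0.15]
    - [0,0,-0.15]
  twist: [0,0]

```text
t: 10.32
eef_pos: [0.5851, -0.1932, 0.194]
eef_rot: [2.916, 1.563, 0.096]
contact_force: [-2.8, 1.5, 13.3]
grip_width: 0.0211
```

Emit:
arm_command:
  translation:
    - [-0.2,0,-0.1]
    - [-0.1,0,-0.1]
  twist: [0,0]
  grip_force: 60

```text
t: 10.48
eef_pos: [0.5829, -0.1934, 0.1936]
eef_rot: [2.801, 1.56, -0.019]
contact_force: [-0.2, 1.7, 7.7]
grip_width: 0.0206
```

```bash
python3 - <<'E'
from h import *
s=monitor.read_state(); print(s["eef_pos"],s["contact_force"],s["ft_torque"])
from scipy.spatial.transform import Rotation as Ro
print(Ro.from_euler("xyz",s["eef_rot"]).as_matrix().round(4))
b,K,E=cam("wrist"); c,K2,E2=cam("scene")
save("c5",np.hstack([cv2.resize(i,(400,300),interpolation=cv2.INTER_CUBIC) for i in (b[180:300,240:400],c[160:280,274:434])]))
E
```

```text
[ 0.58289874 -0.19341181  0.19363425] [-0.18627684  1.65769123  7.66035622] [0.45089859 0.02324385 0.05521145]
[[ 1.050e-02  3.163e-01 -9.486e-01]
 [-2.000e-04 -9.487e-01 -3.163e-01]
 [-9.999e-01  3.500e-03 -9.900e-03]]
```

View pics/c5.png

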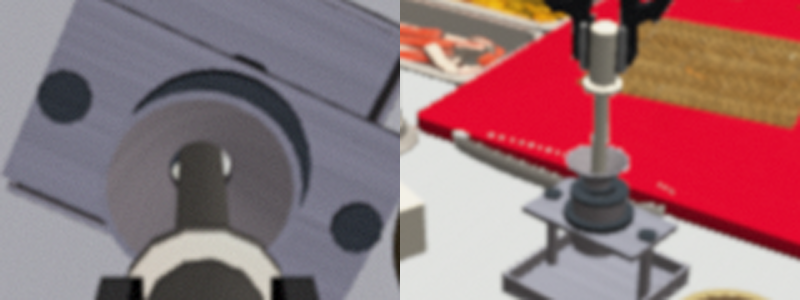

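Emit:
arm_command:
  translation:
    - [-0.08,0,-0.15]
    - [-0.05,0,-0.18]
  twist: [0,0]

```text
t: 10.75
eef_pos: [0.5835, -0.1934, 0.1933]
eef_rot: [2.782, 1.555, -0.038]
contact_force: [-2.4, 2.7, 16.9]
grip_width: 0.0209
```

Emit:
arm_command:
  translation:
    - [-0.05,0,-0.2]
    - [-0.05,0,-0.2]
  twist: [0,0]

```text
t: 10.92
eef_pos: [0.5837, -0.1932, 0.1933]
eef_rot: [2.767, 1.551, -0.054]
contact_force: [-3.5, 3.2, 15.7]
grip_width: 0.0203
```

Emit:
arm_command:
  translation:
    - [-0.2,0.05,0.15]
    - [0,0,0]
  twist: [0,0]

```text
t: 11.08
eef_pos: [0.5815, -0.1928, 0.1952]
eef_rot: [2.737, 1.551, -0.083]
contact_force: [-0.4, -0.8, -1.0]
grip_width: 0.0207
```

Emit:
arm_command:
  translation:
    - [-0.05,0.03,-0.1]
    - [-0.05,0,-0.15]
  twist: [0,0]

```text
t: 11.25
eef_pos: [0.5812, -0.1927, 0.193]
eef_rot: [2.721, 1.549, -0.099]
contact_force: [-1.4, 1.4, 11.4]
grip_width: 0.0206
```

Emit:
arm_command:
  translation:
    - [-0.08,0.03,-0.22]
  twist: [0]

```text
t: 11.33
eef_pos: [0.5814, -0.1925, 0.1919]
eef_rot: [2.716, 1.547, -0.104]
contact_force: [-0.2, 2.0, 12.6]
grip_width: 0.0209
```

Emit:
arm_command:
  translation:
    - [-0.08,0.03,-0.22]
  twist: [0]

```text
t: 11.42
eef_pos: [0.5815, -0.1924, 0.1908]
eef_rot: [2.711, 1.545, -0.11]
contact_force: [-1.8, 0.6, 12.0]
grip_width: 0.0206
```

Emit:
arm_command:
  translation:
    - [-0.08,0,-0.22]
    - [-0.08,0,-0.22]
  twist: [0,0]

```text
t: 11.58
eef_pos: [0.5811, -0.1923, 0.1887]
eef_rot: [2.711, 1.542, -0.11]
contact_force: [-3.0, 1.8, 10.7]
grip_width: 0.0207
```

Emit:
arm_command:
  translation:
    - [-0.08,0,-0.22]
    - [-0.08,0,-0.22]
  twist: [0,0]

```text
t: 11.75
eef_pos: [0.5803, -0.1923, 0.1864]
eef_rot: [2.708, 1.539, -0.112]
contact_force: [-2.4, 1.9, 10.4]
grip_width: 0.0202
```

Emit:
arm_command:
  translation:
    - [-0.08,0,-0.22]
    - [-0.08,0,-0.22]
  twist: [0,0]

```text
t: 11.92
eef_pos: [0.5795, -0.1925, 0.1837]
eef_rot: [2.698, 1.537, -0.123]
contact_force: [-1.2, 0.9, 8.7]
grip_width: 0.0204
```

Emit:
arm_command:
  translation:
    - [-0.05,0.02,-0.2]
    - [-0.05,0,-0.2]
    - [-0.05,0,-0.2]
  twist: [0,0,0]

```text
t: 12.17
eef_pos: [0.5788, -0.1927, 0.1797]
eef_rot: [2.673, 1.535, -0.148]
contact_force: [-1.9, 1.8, 8.4]
grip_width: 0.0202
```

Emit:
arm_command:
  translation:
    - [-0.05,0.02,-0.2]
    - [-0.05,0,-0.2]
    - [-0.05,0,-0.2]
  twist: [0,0,0]

```text
t: 12.42
eef_pos: [0.5783, -0.1927, 0.1754]
eef_rot: [2.667, 1.532, -0.154]
contact_force: [-1.3, 1.2, 7.8]
grip_width: 0.0206
```

Emit:
arm_command:
  translation:
    - [-0.05,0.02,-0.2]
    - [-0.05,0,-0.2]
    - [-0.05,0,-0.2]
  twist: [0,0,0]

```text
t: 12.67
eef_pos: [0.5773, -0.1927, 0.1695]
eef_rot: [2.66, 1.531, -0.161]
contact_force: [0.2, 0.2, 0.0]
grip_width: 0.0206
```

Emit:
arm_command:
  translation:
    - [0,0,-0.15]
    - [0,0,-0.15]
    - [0,0,-0.15]
    - [0,0,0]
  twist: [0,0,0,0]

```text
t: 13.0
eef_pos: [0.5773, -0.1928, 0.1624]
eef_rot: [2.668, 1.532, -0.154]
contact_force: [1.3, 1.2, 0.1]
grip_width: 0.0211
```

```bash
python3 - <<'E'
from h import *
s=monitor.read_state(); print(s["eef_pos"],s["contact_force"])
c,K2,E2=cam("scene"); np.savez("s6",a=c,K=K2,E=E2)
save("c6",cv2.resize(c[140:300,260:440],None,fx=4,fy=3.6,interpolation=cv2.INTER_CUBIC))
E
```

```text
[ 0.57728391 -0.19284856  0.16237858] [1.28955594 1.22767922 0.09554212]
```

View pics/c6.png

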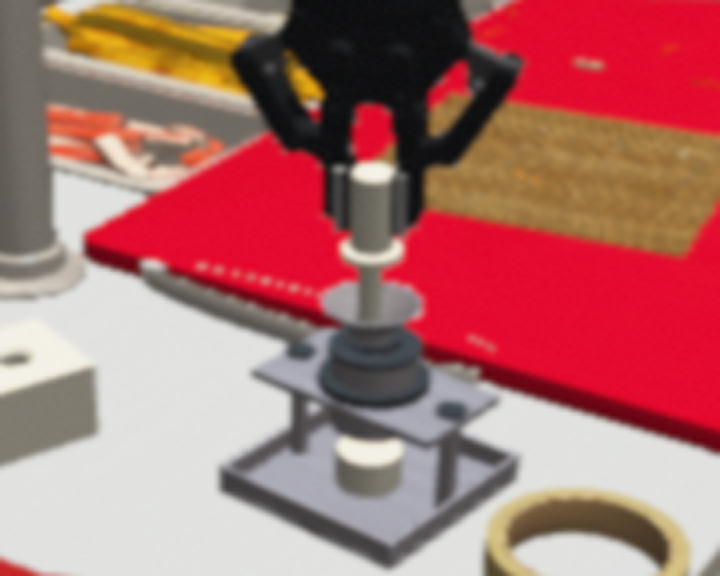

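Emit:
arm_command:
  translation:
    - [0,0,0.3]
    - [0,0,0.5]
    - [0,0,0.5]
    - [0,0,0.5]
  twist: [0,0,0,0]

```text
t: 13.38
eef_pos: [0.5768, -0.1926, 0.1803]
eef_rot: [2.686, 1.534, -0.135]
contact_force: [0.8, -0.5, -1.5]
grip_width: 0.0207
```

Emit:
arm_command:
  translation:
    - [0,0,0.5]
    - [0,0,0.5]
    - [0,0,0.5]
    - [0,0,0.5]
  twist: [0,0,0,0]

```text
t: 13.72
eef_pos: [0.5763, -0.1925, 0.2035]
eef_rot: [2.679, 1.534, -0.142]
contact_force: [0.4, 0.2, -1.3]
grip_width: 0.0204
```

Emit:
arm_command:
  translation:
    - [0,0,0.7]
    - [0,0,0.7]
    - [0,0,0.7]
    - [0,0,0.7]
  twist: [0,0,0,0]

```text
t: 14.05
eef_pos: [0.5756, -0.1923, 0.2344]
eef_rot: [2.682, 1.535, -0.139]
contact_force: [0.1, -1.0, -1.1]
grip_width: 0.0205
```

```bash
python3 - <<'E'
from h import *
from scipy.spatial.transform import Rotation as Ro
s=monitor.read_state(); print(s["eef_pos"],s["contact_force"],Ro.from_euler("xyz",s["eef_rot"]).as_matrix().round(4))
w=np.load("top1.npz")
E
```

```text
[ 0.57555659 -0.19225793  0.23442329] [ 0.12048243 -1.04449276 -1.05079411] [[ 0.0354  0.3148 -0.9485]
 [-0.0049 -0.949  -0.3152]
 [-0.9994  0.0159 -0.0321]]
```

Emit:
arm_command:
  translation:
    - [0,0,1]
    - [0,0,1]
    - [-0.7,2.2,0]
    - [-0.7,2.2,0]
    - [-0.7,2.2,0]
    - [-0.7,2.2,0]
    - [-0.7,2.2,0]
    - [-0.7,2.2,0]
  twist: [0,0,0,0,0,0,0,0]

```text
t: 14.72
eef_pos: [0.5361, -0.0619, 0.2645]
eef_rot: [2.594, 1.524, -0.234]
contact_force: [0.1, -0.0, -0.8]
grip_width: 0.0206
```

Emit:
arm_command:
  translation:
    - [-0.7,2.0,0]
    - [-0.5,0.5,0]
    - [0,0,0]
    - [0,0,0]
  twist: [0,0,0,0]

```text
t: 15.05
eef_pos: [0.5222, -0.0322, 0.2677]
eef_rot: [2.616, 1.523, -0.207]
contact_force: [0.8, -0.1, -1.0]
grip_width: 0.0205
```

Emit:
arm_command:
  translation:
    - [-0.3,0.8,-1]
    - [-0.3,0.7,-1.3]
    - [-0.2,0.4,-1.3]
    - [0,0.1,-1.3]
    - [0,0,-0.8]
    - [0,0,0]
    - [0,0,0]
  twist: [0,0,0,0,0,0,0]

```text
t: 15.63
eef_pos: [0.5164, -0.0156, 0.207]
eef_rot: [2.589, 1.519, -0.24]
contact_force: [0.3, 0.5, -0.1]
grip_width: 0.0205
```

```bash
python3 - <<'E'
from h import *
from scipy.spatial.transform import Rotation as Ro
b,K,E=cam("wrist"); c,K2,E2=cam("scene"); s=monitor.read_state(); print(s["eef_pos"],s["contact_force"],Ro.from_euler("xyz",s["eef_rot"]).as_matrix()[:,0].round(4))
np.savez("w7",a=b,K=K,E=E); np.savez("s7",a=c,K=K2,E=E2)
u,v=map(int,proj([.519,-.012,.08],K2,E2)); print(u,v)
save("c7",np.hstack([cv2.resize(i,(400,300),interpolation=cv2.INTER_CUBIC) for i in (b[180:300,240:400],c[v-60:v+60,u-80:u+80])]))
E
```

```text
[ 0.5166823  -0.01561329  0.20759845] [-0.08852835 -1.05345526 -0.21104804] [ 0.0508 -0.0124 -0.9986]
263 226
```

View pics/c7.png

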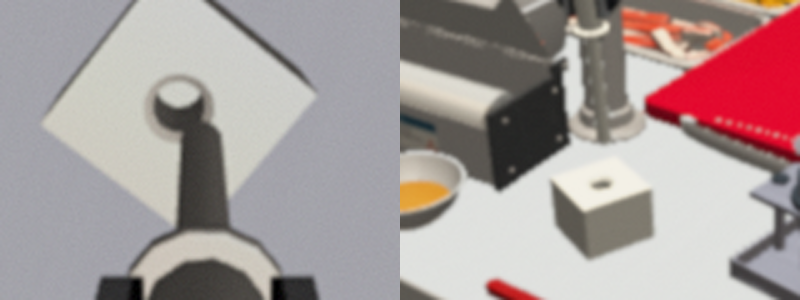

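```bash
python3 - <<'E'
from h import *
w=np.load("w7.npz"); s=np.load("s7.npz")
W=lambda p:(240+p[0]/2.5-.3,180+p[1]/2.5-.3); S=lambda p:(183+(p[0]-400)/2.5-.3,166+p[1]/2.5-.3)
t=ray(W((203,143)),w["K"],w["E"],.092);h=ray(W((180,105)),w["K"],w["E"],.05)
t2=ray(S((604,137)),s["K"],s["E"],.092);h2=ray(S((602,184)),s["K"],s["E"],.05)
print(t,h,h-t);print(t2,h2,h2-t2); print(monitor.read_state()["eef_pos"])
E
```

```text
[ 0.5196662  -0.01658153  0.092     ] [ 0.51977279 -0.00975945  0.05      ] [ 0.00010659  0.00682208 -0.042     ]
[ 0.5240417  -0.01178519  0.092     ] [ 0.5163849  -0.01241439  0.05      ] [-0.00765681 -0.00062921 -0.042     ]
[ 0.5166823  -0.01561329  0.20759845]
```

Emit:
arm_command:
  translation:
    - [-0.1,0.4,0]
    - [-0.08,0.15,0]
    - [0,0,-0.6]
    - [0,0,-0.6]
    - [0,0,-0.6]
    - [0,0,-0.5]
    - [0,0,0]
    - [0,0,0]
  twist: [0,0,0,0,0,0,0,0]

```text
t: 16.4
eef_pos: [0.5166, -0.0101, 0.1845]
eef_rot: [2.598, 1.513, -0.232]
contact_force: [-0.5, 1.0, -0.9]
grip_width: 0.0203
```

```bash
python3 - <<'E'
from h import *
b,K,E=cam("wrist"); s=monitor.read_state(); print(s["eef_pos"],s["contact_force"])
np.savez("w8",a=b,K=K,E=E); save("c8",cv2.resize(b[180:300,240:400],(640,480),interpolation=cv2.INTER_CUBIC))
E
```

```text
[ 0.51655796 -0.01010785  0.18450766] [-0.53668152  0.30086608 -1.63729735]
```

View pics/c8.png

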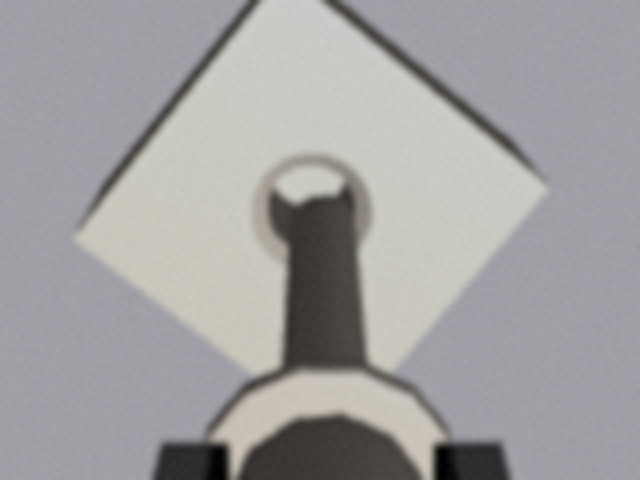

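```bash
python3 - <<'E'
from h import *
w=np.load("w8.npz")
W=lambda p:(240+p[0]/4-.4,180+p[1]/4-.4)
t=ray(W((322,228)),w["K"],w["E"],.069);h=ray(W((312,210)),w["K"],w["E"],.05)
print(t,h,h-t)
E
```

```text
[ 0.5205328  -0.01063734  0.069     ] [ 0.51901334 -0.0096173   0.05      ] [-0.00151946  0.00102004 -0.019     ]
```

Emit:
arm_command:
  translation:
    - [-0.2,0.05,-0.2]
    - [0,0,-0.3]
    - [0,0,-0.3]
    - [0,0,-0.3]
    - [0,0,-0.3]
    - [0,0,-0.2]
  twist: [0,0,0,0,0,0]

```text
t: 16.95
eef_pos: [0.515, -0.0098, 0.1678]
eef_rot: [2.599, 1.512, -0.231]
contact_force: [-0.5, 0.6, -0.2]
grip_width: 0.0203
```

Emit:
arm_command:
  translation:
    - [0,0,-0.2]
    - [0,0,-0.2]
    - [0,0,-0.2]
  twist: [0,0,0]

```text
t: 17.2
eef_pos: [0.515, -0.0098, 0.161]
eef_rot: [2.6, 1.512, -0.23]
contact_force: [0.4, 1.2, -1.1]
grip_width: 0.0208
```

Emit:
arm_command:
  translation:
    - [0,0,-0.2]
    - [0,0,-0.2]
    - [0,0,-0.2]
  twist: [0,0,0]

```text
t: 17.45
eef_pos: [0.5151, -0.0098, 0.1544]
eef_rot: [2.599, 1.512, -0.231]
contact_force: [0.2, 0.6, -1.7]
grip_width: 0.0208
```

Emit:
arm_command:
  translation:
    - [0.03,0,-0.25]
    - [0.03,0,-0.25]
    - [0,0,-0.25]
    - [0,0,-0.25]
  twist: [0,0,0,0]

```text
t: 17.78
eef_pos: [0.516, -0.0098, 0.1435]
eef_rot: [2.6, 1.512, -0.23]
contact_force: [-0.1, 0.4, -1.0]
grip_width: 0.0206
```

Emit:
arm_command:
  translation:
    - [0.03,0,-0.25]
    - [0.03,0,-0.25]
    - [0,0,-0.25]
    - [0,0,-0.2]
  twist: [0,0,0,0]

```text
t: 18.12
eef_pos: [0.5164, -0.0097, 0.1327]
eef_rot: [2.601, 1.512, -0.229]
contact_force: [0.3, -0.3, -0.3]
grip_width: 0.0205
```

Emit:
arm_command:
  translation:
    - [0,0,-0.2]
    - [0,0,-0.2]
  twist: [0,0]

```text
t: 18.28
eef_pos: [0.5164, -0.0097, 0.1282]
eef_rot: [2.6, 1.512, -0.23]
contact_force: [-0.3, -0.1, -1.3]
grip_width: 0.0203
```

Emit:
arm_command:
  translation:
    - [0,0,-0.15]
    - [0,0,-0.15]
  twist: [0,0]

```text
t: 18.45
eef_pos: [0.5164, -0.0098, 0.1248]
eef_rot: [2.6, 1.512, -0.231]
contact_force: [0.3, 0.3, -0.9]
grip_width: 0.0206
```

Emit:
arm_command:
  translation:
    - [0,0,-0.12]
    - [0,0,-0.1]
  twist: [0,0]

```text
t: 18.62
eef_pos: [0.5164, -0.0097, 0.1223]
eef_rot: [2.6, 1.512, -0.231]
contact_force: [-0.5, -0.2, -1.3]
grip_width: 0.0207
```

Emit:
arm_command:
  translation:
    - [0,0,-0.12]
    - [0,0,-0.1]
  twist: [0,0]

```text
t: 18.78
eef_pos: [0.5177, -0.0097, 0.1216]
eef_rot: [2.61, 1.51, -0.221]
contact_force: [-3.4, 1.6, 16.1]
grip_width: 0.0206
```

Emit:
arm_command:
  translation:
    - [0,0,-0.12]
    - [0,0,-0.1]
  twist: [0,0]

```text
t: 18.95
eef_pos: [0.518, -0.0095, 0.1217]
eef_rot: [2.616, 1.509, -0.214]
contact_force: [-3.3, -0.3, 10.5]
grip_width: 0.0205
```

Emit:
arm_command:
  translation:
    - [0,0,0.05]
    - [0,0,0]
    - [0,0,0]
    - [0,0,0]
  twist: [0,0,0,0]
  jaw: 5.0

```text
t: 19.28
eef_pos: [0.5189, -0.0096, 0.1232]
eef_rot: [2.619, 1.506, -0.212]
contact_force: [-0.7, -0.1, 0.2]
grip_width: 0.05
```

Emit:
arm_command:
  translation:
    - [0,0,0]
    - [0,0,0]
    - [0,0,0.5]
    - [0,0,1]
    - [0,0,1]
    - [0,0,1.5]
    - [0,0,2]
    - [0,0,2]
  twist: [0,0,0,0,0,0,0,0]
  jaw: 8.0

```text
t: 19.95
eef_pos: [0.5151, -0.0092, 0.2043]
eef_rot: [2.607, 1.516, -0.224]
contact_force: [-1.2, -0.2, -0.4]
grip_width: 0.0799
```

Emit:
arm_command:
  translation:
    - [0,0,2]
    - [0,0,2]
    - [0,0,2]
    - [0,0,1]
    - [0,0,0]
    - [0,0,0]
  twist: [0,0,0,0,0,0]

```text
t: 20.45
eef_pos: [0.5171, -0.0094, 0.288]
eef_rot: [2.621, 1.504, -0.209]
contact_force: [-1.0, 0.4, -0.4]
grip_width: 0.0796
```

```bash
python3 - <<'E'
from h import *
s=monitor.read_state(); print(s["eef_pos"],s["contact_force"],s["qd"].round(3),s["t"])
c,K,E=cam("scene")
save("c9",cv2.resize(c[140:350,220:460],None,fx=3.2,fy=2.8,interpolation=cv2.INTER_CUBIC))
E
```

```text
[ 0.51710673 -0.00938673  0.28799718] [-0.96699385  0.3838631  -0.44246838] [ 0.001 -0.022 -0.02   0.     0.016  0.001] 20.45
```

View pics/c9.png

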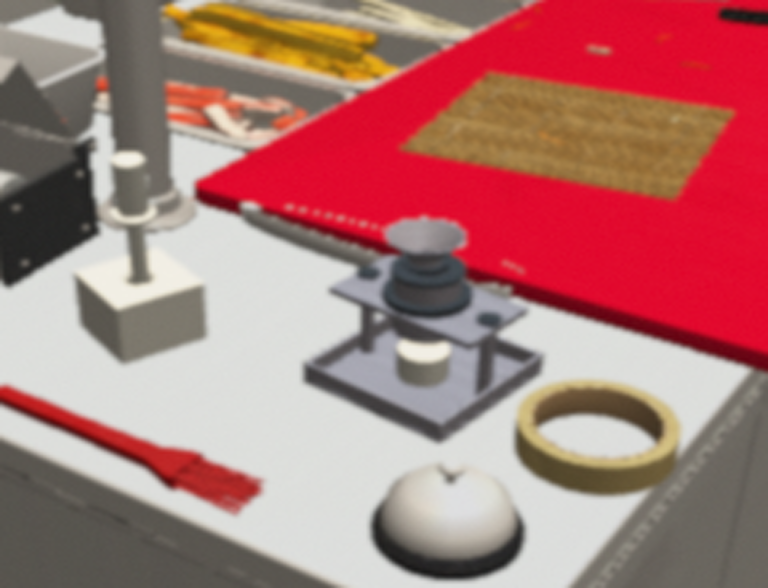

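```bash
python3 - <<'E'
from h import *
from scipy import ndimage
d=np.load("scene1.npz"); c,K,E=cam("scene")
print([np.round(proj([.519,-.0115,z],K,E),1) for z in (.156,.05)])
t,Kt,Et=cam("top"); t0=np.load("top1.npz")["a"]
save("c10",np.hstack([cv2.resize(i[190:310,240-50:240+110-0],(400,300),interpolation=cv2.INTER_CUBIC) for i in (t0,t)]+[]))
save("c11",np.hstack([cv2.resize(i[180:270,230:310],(400,450),interpolation=cv2.INTER_CUBIC) for i in (d["a"],c)]))
E
```

```text
[array([260.4, 193.6]), array([264. , 238.6])]
```

```bash
python3 - <<'E'
import cv2,numpy as np
im=cv2.imread("pics/c11.png",0); a,b=im[:,:400],im[:,400:]
s=lambda i:i[20:160,90:220].astype(np.float32)  # handle
print(cv2.phaseCorrelate(s(a),s(b)), np.abs(a.astype(int)-b).mean())
for r in range(30,320,40): print(r,[int(np.argmax(i[r,60:240])) for i in (a,b)])
E
```

```text
((0.5057228321619363, 0.004808146784839096), 0.8948408606611652) 13.046338888888888
30 [54, 48]
70 [100, 54]
110 [44, 48]
150 [49, 49]
190 [154, 114]
230 [74, 129]
270 [74, 84]
310 [43, 65]
```

```bash
python3 -c "
from workcell import bot; print(bot.sign_off())"
```

```text
the job is handed in; nothing more can be done
None
```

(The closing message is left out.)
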